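# Open the analyser's sample port for the next sample

### The arm

A 6-joint arm with a two-finger parallel gripper is mounted at the origin on the work surface. World frame = base frame: x ahead of the robot, y to its left, z up, the work surface at z = 0. Lengths are in m, angles in rad, forces in N, time in s.
With the tool pointing down it reaches from about 0.325 to 0.875 m from the base axis. Payload 4.4 kg.
Tool frame: the origin (TCP) lies at the very end of the fingers, on their centre line; the grasp point (between the pads) lies 19 mm behind it (r.pinch_z is the distance from the TCP to the grasp point, in m); y points along the fingers, x is the direction in which the jaws open and shut, and the axes are right-handed (so a half turn about y gives the same grasp; the last joint's range is limited). The gripper opens to 85 mm and grips with 20 to 120 N. Pads are 22 mm wide; open, the fingers measure 114 mm over their backs; the gripper's body (76 mm by 85 mm) begins 54 mm behind the grasp point. The pads swing forward as they close: fully open they stand 13 mm farther back than shut.
Start: joints at [1.121, 0.207, 1.542, -0, 1.393, -0.15], TCP at [0.17, 0.549, 0.231] pointing down, gripper open.
Joint ranges: [-2.73, 2.73], [-0.86, 2.22], [0.23, 2.46], [-1.11, 4.25], [0.08, 2.63], [-2.82, 2.82]. Speed limits (rad/s): [2.79, 2.79, 3.14, 3.14, 3.14, 3.14].

### API

Orientations are given as a unit quaternion [x, y, z, w].
In Python, from rig import r, vision, finish_job gives the robot as it stands.
- The arm moves only by the shell command python3 -m pendant 'ROWS' [FORCE]. ROWS is JSON, a list of rows, each a list of 5 numbers: the shift along the tool's x, y, z in mm, then the turn about the tool's y in rad, then the gripper's target within -1 to 1 (shut at 1, half-way at 0, fully open at -1). A call has exactly 8 rows; each row shifts and turns the commanded pose from where the row before left it, along the tool's axes as they then stand; what a row does not reach is not made up. A row lasts 1/12 s, in which the tool goes at most 41.7 mm and 7.16 degrees, less where a joint would pass 70% of its speed; a pose out of reach is approached as far as the arm can. A call is refused whole if a number of a shift passes 41.7 or a number of a turn 0.125, either way. A call with a gripper value outside its range is refused whole. The fingers move at their own pace and stop on an object; FORCE is the grip in N (left out, the last holds). Time passes only in rows, so rows that do not move let the fingers close, or fill a call up. It gives the time, the measured TCP pose, the force and the opening at its end, in the units of the state.
- r.sense(): the state, without advancing time (a new reading comes with each control period).
- vision.snapshot(name): name is "scene" or "side" or "wrist"; returns a dict with "img" (384x512x3 uint8, red, green, blue), "intrinsics" (3x3 intrinsics, pixels), "position" and "rotation" of the camera in the world; the wrist camera has in their place "hand_eye" (4x4, takes a point from camera to tool coordinates, whose origin is the TCP and whose axes are the tool frame's). Camera axes: x right, y down, z forward; pixel columns grow to the right and rows downward; lengths in m; the calibration is good to about 2 mm. A picture is of the moment at which its call begins: read the wrist's pose just before it. There is no depth.
- finish_job(): hands the job in, once; it reports no verdict.
The state is a dict: "time_s": time; "joints": joint angles; "joint_velocities": joint speeds; "joint_torque": joint torques, N m; "eef_pos": TCP position; "ee_rot": TCP orientation; "force": force on the tool from outside, world axes, zero at the start; "ft_torque": the same for the moment, N m; "grip_width": opening from 0.0 (shut) to 1.0 (fully open).
Only numpy, scipy, OpenCV 4.12 (cv2) and the standard library are available. Lean on these libraries where they do the work, as an engineer would, in place of code of your own. Each camera call takes 0.05 s, during which the arm holds its last target. There are 200 camera calls.

### The job

Someone has parked a sample tin on the hatch of the analyser's sample port: push it sideways with the fingers, without picking it up, until it stands wholly off the hatch on the rest deck to the right. Then press the hatch's near edge down once so that its push-push latch lets go, move away, and make sure the hatch springs right up and stays open. Do not push the hatch down again once it has popped, and leave everything else standing where it is.

Things in the scene. Friction and masses are not known exactly. Their poses are not given: they have to be found in the camera images.
- analyser: benchtop analyser, a fixed white box, 280 mm deep (x), 400 wide (y), 130 high. Origin: centre of its underside, on the bench. Its x points away from the operator (the robot is on the operator's side), its y to the operator's left, z up; turned by up to 0.3 rad. Its top is a level deck at z = 130 mm. On the deck's left, from y = 128 mm outwards, a keypad stands 14 mm proud; not used
- hatch (a joint): hatch angle (rad): 0 to 0.01 shut and latched, negative when pressed in (stop at -0.045), 1.25 fully open at its stop. Hinged at the far edge; the near edge rises. The push-push latch lets go once the near edge has been pressed 3 mm or more below the deck (about 4 N; stop at 4.6 mm) and is let up again; it then springs up in about 1 s. Pressing the open hatch fully down latches it again
- hatch_middle (a point): middle of the upper face of the sample port's hatch, a plain grey panel 109 mm (x) by 110 mm (y), 8 mm thick, with a 2 mm gap round it. It moves with the hatch. Shut, it lies flush with the deck, at x = 0, y = 15, z = 130 mm of the analyser, so that the hatch reaches from x = -55 to 54 and y = -40 to 70 mm
- hatch_press (a point): the place to press: middle of three finger ribs along the hatch's near edge, on its upper face, 10 mm in from that edge and 102 mm from the hinge. It moves with the hatch: shut, it lies at x = -45, y = 15, z = 130 mm of the analyser
- rest (a point): point on the rest deck, on its surface, at x = 0, y = -115, z = 130 mm of the analyser: middle of the free space between vial and ring. The rest deck is the plain level part of the deck right of the hatch, y = -190 to -40 mm. A lip 6 mm high and 7 mm wide bounds it: inner faces at y = -190 mm, x = -129 mm and x = 129 mm
- tin: closed round aluminium sample tin, 56 mm across (53 mm in its lower 18 mm), 28 mm high, 85 to 170 g. Origin: centre of its underside. It starts upright on the hatch, anywhere up to about 32 mm off the hatch's middle
- vial: capped glass sample vial, 26 mm across, 52 mm high, standing on the analyser's rest deck near its far edge; origin centre of its underside; not to be disturbed
- die_ring: plain steel pressing ring, 40 mm across, 12 mm high, lying on the rest deck near its front lip; origin centre of its underside; not to be disturbed
- flow_cup: open steel flow cup, 54 mm across, 90 mm high, standing on the glass flow plate on the bench to the right; origin centre of its underside; not to be disturbed
- palette_knife: palette knife, 240 mm long, lying on the glass flow plate; origin at the middle of its length, on its underside; not to be disturbed
- beaker: glass beaker, 72 mm across, 95 mm high, standing on the bench left of the analyser; origin centre of its underside; not to be disturbed
- powder_jar: capped powder jar, 72 mm across, 85 mm high, standing on the bench left of the analyser; origin centre of its underside; not to be disturbed
- brush: cleaning brush, 200 mm long, lying on the bench left of the analyser; origin at the middle of its length, on its underside; not to be disturbed
Not all that is in view belongs to the job. There is more than one size of the tin; the job needs the largest.

How it is judged:
By the outcome, as a careful person would: the job done as asked, in the order asked, and still so for the second after the job is handed in, with the robot touching nothing.
It also fails if it takes over 45 s, if anything falls off the work surface, if the arm or the gripper's body presses on something with over 40 N, if the wrist force passes 120 N, or if a joint passes its speed limit or range.

## Working session

There is one attempt and no reset: what is moved stays moved. The work goes in short steps, Python scripts to look and compute and a shell command to move; the robot and the scene stay as the last step left them, time stands still between calls to the robot, and variables do not carry over. Pictures are saved under pics/ and viewed, about 8 in all and at most 12, crops included, and the job is handed in when it is done.

```bash
mkdir -p pics; ls
python3 - <<'E'
from rig import r, vision
import cv2, numpy as np
for n in("scene","side"):
    s=vision.snapshot(n); cv2.imwrite(f"pics/{n}0.png",s["img"][:,:,::-1]); print(n,s["intrinsics"],s["position"],s["rotation"])
    np.savez(f"{n}0.npz",**s)
st=r.sense(); print(st["eef_pos"],st["ee_rot"],st["time_s"],st["force"],st["grip_width"])
s=vision.snapshot("wrist");print(s["hand_eye"],s["intrinsics"])
E
```

```text
pics
scene [[403.89814358   0.         255.7134577 ]
 [  0.         403.89814358 193.24947144]
 [  0.           0.           1.        ]] [ 1.46663325 -0.67033683  0.85631407] [ 0.78689457  0.41022716 -0.20848788 -0.4111489 ]
side [[371.39480307   0.         255.06694299]
 [  0.         371.39480307 196.43234846]
 [  0.           0.           1.        ]] [ 0.21876151 -0.89575389  0.6726797 ] [ 0.85292174 -0.17545813  0.09312262 -0.48277026]
[0.16952449 0.54871746 0.23022005] [ 0.56940825  0.41907262 -0.42037304 -0.56871689] 0.1 [-0.28440857  0.17834038 -0.85653224] 0.9984409915603774
[[ 9.99999052e-01  1.46476479e-04 -1.36900738e-03  2.46037990e-04]
 [ 1.35824196e-03 -2.67749395e-01  9.63487632e-01 -1.42833987e-01]
 [-2.25422623e-04 -9.63488578e-01 -2.67749341e-01  6.83855465e-02]
 [ 0.00000000e+00  0.00000000e+00  0.00000000e+00  1.00000000e+00]] [[318.29481774   0.         252.69983175]
 [  0.         318.29481774 191.52164578]
 [  0.           0.           1.        ]]
```

View pics/scene0.png

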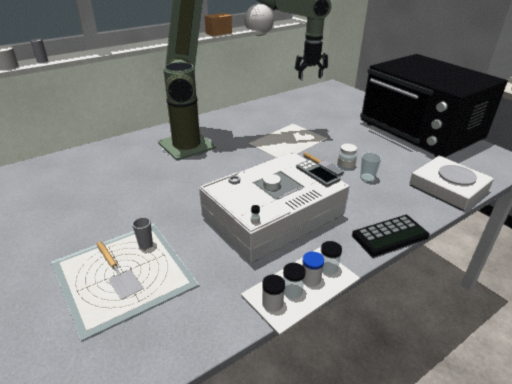

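View pics/side0.png

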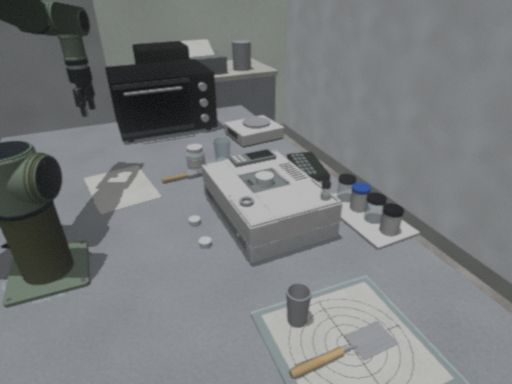

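The scene picture shows the analyser at about (275,205), the tin on its hatch at (271,183), the vial at (255,212) and the ring at (234,179). Next I'll enlarge both views to get pixel positions.

Run:
```python
import cv2, numpy as np
a=cv2.imread("pics/scene0.png")[145:255,190:360]; b=cv2.imread("pics/side0.png")[140:270,190:350]
a=cv2.resize(a,None,fx=4.7,fy=4.7,interpolation=cv2.INTER_CUBIC)[:,:799]
cv2.imwrite("pics/a.png",a)
b=cv2.resize(b,None,fx=4.6,fy=4.6,interpolation=cv2.INTER_CUBIC)
cv2.imwrite("pics/b.png",b)
```

```text
(no output)
```

View pics/a.png

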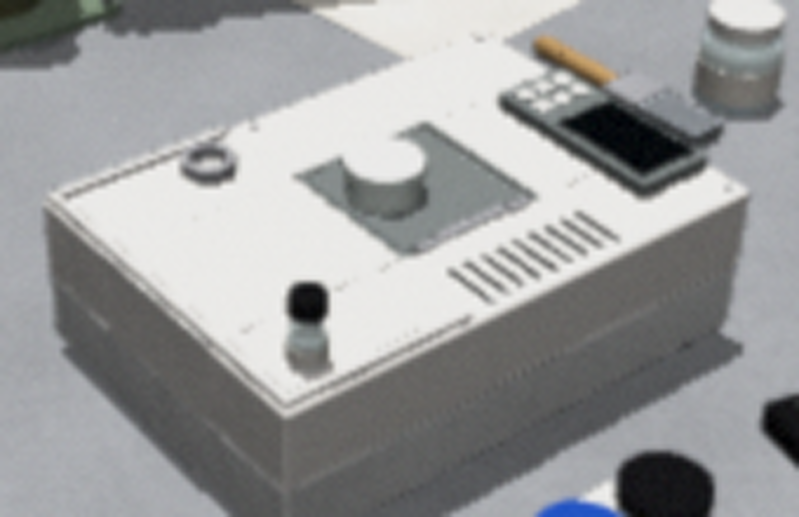

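View pics/b.png

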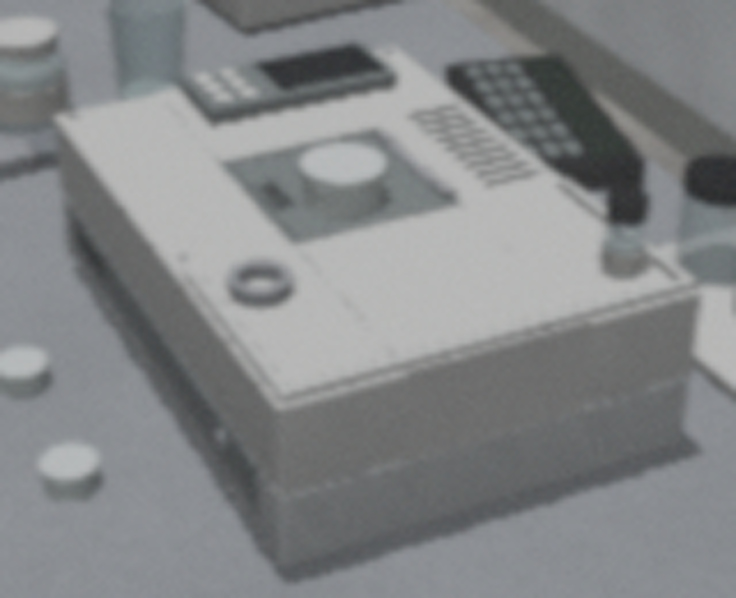

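The crops show the analyser's deck corners, the hatch corners, the tin top, the vial and the ring clearly. In scene crop pixels: hatch corners (297,175), (427,122), (537,192), (408,252); tin top (385,160). I'll fit the poses from both views.

```bash
cat > h.py <<'E'
import numpy as np
from scipy.optimize import least_squares
from scipy.spatial.transform import Rotation as Ro
C={}
for n in("scene","side"):
    d=np.load(n+"0.npz"); q=d["rotation"]; M=Ro.from_quat(q).as_matrix() if q.size==4 else q
    C[n]=(d["intrinsics"],d["position"],M)
def proj(c,P):
    K,p,M=c; v=(np.atleast_2d(P)-p)@M; v=v/v[:,2:]; return (v@K.T)[:,:2]
def ray(c,uv,z):
    K,p,M=c; d=M@np.linalg.solve(K,[*uv,1]); return p+d*(z-p[2])/d[2]
def A2W(a,P):
    P=np.atleast_2d(P); c,s=np.cos(a[2]),np.sin(a[2]); return np.c_[a[0]+c*P[:,0]-s*P[:,1],a[1]+s*P[:,0]+c*P[:,1],P[:,2]]
def W2A(a,P):
    d=np.array(P[:2])-a[:2]; c,s=np.cos(a[2]),np.sin(a[2]); return np.array([c*d[0]+s*d[1],-s*d[0]+c*d[1]])
E
python3 - <<'E'
from h import *
f={"scene":lambda p:np.array(p)/4.7+[190,145]-.4,"side":lambda p:np.array(p)/4.6+[190,140]-.4}
mod=np.array([[-.055,-.04,.13],[-.055,.07,.13],[.054,.07,.13],[.054,-.04,.13],[-.14,-.2,.136],[.14,-.2,.136],[.14,.2,.13],[-.14,.2,.13]])
px={"scene":[(297,175),(427,122),(537,192),(408,252),(48,197),(288,408),(748,195),(487,38)],"side":[(296,240),(222,162),(380,130),(457,200),(280,403),(697,288),(397,48),(58,118)]}
fun=lambda a:np.concatenate([(proj(C[n],A2W(a,mod))-np.array([f[n](p) for p in px[n]])).ravel() for n in C])
s=least_squares(fun,[.6,0,0],loss="soft_l1"); a=s.x; print("analyser",a,np.round(fun(a).reshape(2,-1,2),1).tolist())
def tri(name,z,u,v):
    for n,p in(("scene",u),("side",v)):
        w=ray(C[n],f[n](p),z); print(name,n,w.round(4),"in analyser mm",(W2A(a,w)*1e3).round(1))
tri("tin",.158,(385,160),(343,163)); tri("ring",.142,(210,157),(262,280)); tri("vialtop",.182,(308,290),(628,185))
print("press",A2W(a,[[-.045,.015,.13]]),"rest",A2W(a,[[0,-.115,.13]]))
np.save("a.npy",a)
E
```

```text
analyser [0.62752754 0.00463006 0.03041836] [[[1.7, 0.6], [0.0, 1.3], [-1.6, 1.0], [-0.7, 0.0], [-1.5, -1.2], [-0.5, 0.2], [1.3, -1.0], [-0.4, -1.8]], [[0.6, -0.6], [2.1, 0.4], [-1.2, 0.5], [-1.4, 0.1], [-0.3, -1.2], [2.5, -1.9], [0.2, -1.2], [-1.0, -1.3]]]
tin scene [ 0.621  -0.0044  0.158 ] in analyser mm [-6.8 -8.9]
tin side [ 0.6183 -0.0055  0.158 ] in analyser mm [-9.5 -9.9]
ring scene [ 0.5302 -0.0867  0.142 ] in analyser mm [-100.1  -88.4]
ring side [ 0.5266 -0.0934  0.142 ] in analyser mm [-103.9  -94.9]
vialtop scene [ 0.7368 -0.1498  0.182 ] in analyser mm [ 104.5 -157.6]
vialtop side [ 0.7438 -0.1422  0.182 ] in analyser mm [ 111.7 -150.3]
press [[0.58209215 0.0182545  0.13      ]] rest [[ 0.63102511 -0.11031675  0.13      ]]
```

The fit gives the analyser at about (0.628, 0.005), yaw 0.03. The residuals are about 1.5 px, roughly 4 mm. The tin is near (-8,-9) mm on the deck. I'll now go above it and turn the tool x onto the analyser's x.

```bash
python3 -m pendant '[[-14.6,-10,-26.2,0.125,-1],[-11.2,-10,-27.8,0.125,-1],[-7.6,-10,-29,0.125,-1],[-4,-10,-29.7,0.125,-1],[0,-10,-30,0.125,-1],[3.5,-10,-29.8,0.125,-1],[7.2,-10,-29.1,0.125,-1],[10.8,-10,-28,0.125,-1]]'
python3 -m pendant '[[14.2,0,-26.4,0.125,0.15],[17.4,0,-24.4,0.115,0.15],[20,0,-22,0,0.15],[20,0,-22,0,0.15],[20,0,-22,0,0.15],[20,0,-22,0,0.15],[20,0,-22,0,0.15],[20,0,-22,0,0.15]]'
python3 -m pendant '[[25,0,-27,0,0.15],[25,0,-27,0,0.15],[25,0,-27,0,0.15],[25,0,-17,0,0.15],[20,0,0,0,0.15],[7,0,0,0,0.15],[0,0,0,0,0.15],[0,0,0,0,0.15]]'
```

```text
time_s: 0.82
eef_pos: [0.3364, 0.3748, 0.3115]
ee_rot: [0.701, 0.093, -0.094, -0.701]
force: [-0.5, -1.0, 0.6]
grip_width: 0.996
time_s: 1.48
eef_pos: [0.502, 0.2034, 0.3109]
ee_rot: [0.707, 0.011, -0.011, -0.707]
force: [-0.4, 0.5, 0.2]
grip_width: 0.424
time_s: 2.15
eef_pos: [0.6306, 0.1112, 0.3106]
ee_rot: [-0.707, -0.01, 0.012, 0.707]
force: [-0.3, 0.1, 0.2]
grip_width: 0.426
```

```bash
cat > w.py <<'E'
from rig import r, vision
import cv2, numpy as np, sys
from scipy.spatial.transform import Rotation as Ro
def snap(name,up=None):
    st=r.sense(); s=vision.snapshot("wrist")
    R=Ro.from_quat(st["ee_rot"]).as_matrix(); H=np.array(s["hand_eye"])
    np.savez(name+".npz",K=s["intrinsics"],p=R@H[:3,3]+st["eef_pos"],M=R@H[:3,:3])
    img=s["img"][:,:,::-1]
    cv2.imwrite(f"pics/{name}.png",cv2.resize(img,None,fx=1.5,fy=1.5,interpolation=cv2.INTER_CUBIC))
def cam(name): d=np.load(name+".npz"); return d["K"],d["p"],d["M"]
E
python3 -c "
from w import *; snap('w1')"
```

```text
(no output)
```

View pics/w1.png

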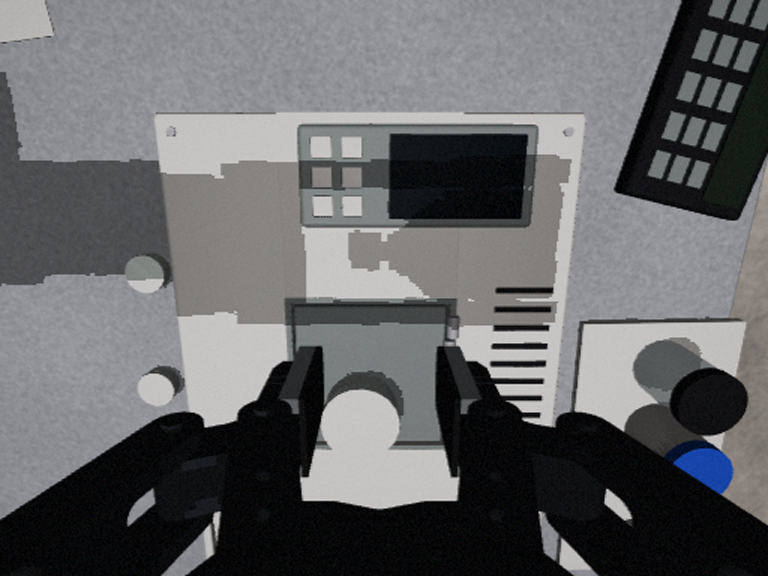

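The wrist view shows the deck's left corners at (156,113) and (584,113). The hatch's left corners are at (290,304) and (449,303), its right edge is at y≈444, and the tin top is centred near (361,418), all in 1.5x pixels.

Run:
```python
from h import *; from w import cam
c=cam("w1"); a=np.load("a.npy"); print(c[1])
for n,p,z in[("deckNL",(156,113),.13),("deckFL",(584,113),.13),("hatchNL",(291,305),.13),("hatchFL",(449,304),.13),("hatch FR edge",(440,444),.13),("tin c",(361,418),.158),("tinL",(321,418),.158),("tinR",(401,418),.158),("tintop",(361,387),.158),("smallL",(137,386),.028),("smallR",(180,386),.028),("vents-near edge",(178,400),.13)]:
    w=ray(c,np.array(p)/1.5-.17,z); print(n,w.round(4),(W2A(a,w)*1e3).round(1))
```

```text
[0.62840061 0.17942859 0.45342676]
deckNL [0.484  0.2002 0.13  ] [-137.5  199.8]
deckFL [0.757  0.2087 0.13  ] [135.7 200. ]
hatchNL [0.5679 0.0741 0.13  ] [-57.5  71.3]
hatchFL [0.6801 0.0785 0.13  ] [54.8 72.3]
hatch FR edge [ 0.6812 -0.0351  0.13  ] [ 52.4 -41.4]
tin c [0.6203 0.0023 0.158 ] [-7.3 -2.1]
tinL [0.5925 0.0013 0.158 ] [-35.1  -2.2]
tinR [0.6481 0.0032 0.158 ] [20.6 -2.1]
tintop [0.6198 0.026  0.158 ] [-7.  21.6]
smallL [ 0.3958 -0.0476  0.028 ] [-233.2  -45.2]
smallR [ 0.4382 -0.0462  0.028 ] [-190.8  -45.1]
vents-near edge [ 0.4813 -0.0039  0.13  ] [-146.4   -4. ]
```

The analyser pose is confirmed to within 2–3 mm, and the tin is at (-7,-6) with a measured diameter of 56 mm. I'll descend to its left with the fingers 36 mm apart, straddling its centre line.

```bash
python3 -m pendant '[[-6,20,-29,0,0.15],[-7,20,-29,0,0.15],[0,24,0,0,0.15],[0,24,0,0,0.15],[0,24,0,0,0.15],[0,24,0,0,0.15],[0,22,0,0,0.15],[0,15,0,0,0.15]]'
python3 -c "
from w import *; snap('w2'); s=r.sense(); print(s['eef_pos'],s['force'])
v=vision.snapshot('side')['img'][:,:,::-1]; cv2.imwrite('pics/s2.png',cv2.resize(v[110:270,180:370],None,fx=4,fy=3.7,interpolation=cv2.INTER_CUBIC))"
```

```text
time_s: 2.87
eef_pos: [0.6176, 0.0535, 0.1362]
ee_rot: [-0.707, -0.01, 0.013, 0.707]
force: [-0.0, 0.2, -1.1]
grip_width: 0.424
[0.61564898 0.05354957 0.13321491] [-1.43813836  0.23746289 -2.76463012]
```

View pics/s2.png

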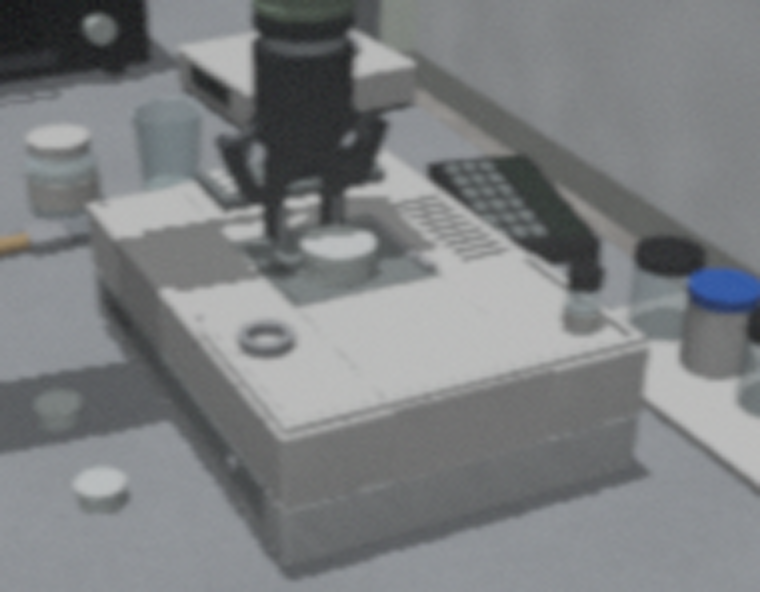

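The fingers are left of the tin and clear of it. I'll raise 4 mm and push gently toward the right.

```bash
python3 -m pendant '[[0,-2,0,0,0.15],[0,-2,-4,0,0.15],[0,0,-6,0,0.15],[0,0,-6,0,0.15],[0,0,-6,0,0.15],[0,0,-6,0,0.15],[0,0,-6,0,0.15],[0,0,-6,0,0.15]]'
python3 -m pendant '[[0,0,-6,0,0.15],[0,0,-6,0,0.15],[0,0,-6,0,0.15],[0,0,-6,0,0.15],[0,0,-6,0,0.15],[0,0,-6,0,0.15],[0,0,-6,0,0.15],[0,0,-6,0,0.15]]'
python3 -c "
from w import *; snap('w3'); s=r.sense(); print(s['eef_pos'],s['force'])"
```

```text
time_s: 3.63
eef_pos: [0.6218, 0.0119, 0.1428]
ee_rot: [-0.707, -0.011, 0.01, 0.707]
force: [-0.1, 3.0, 1.7]
grip_width: 0.427
time_s: 4.3
eef_pos: [0.6228, -0.0362, 0.1422]
ee_rot: [-0.707, -0.011, 0.011, 0.707]
force: [-0.9, 2.8, 3.4]
grip_width: 0.425
[ 0.62288382 -0.03747094  0.14220271] [-0.53167627  0.57676936  2.14970697]
```

View pics/w3.png

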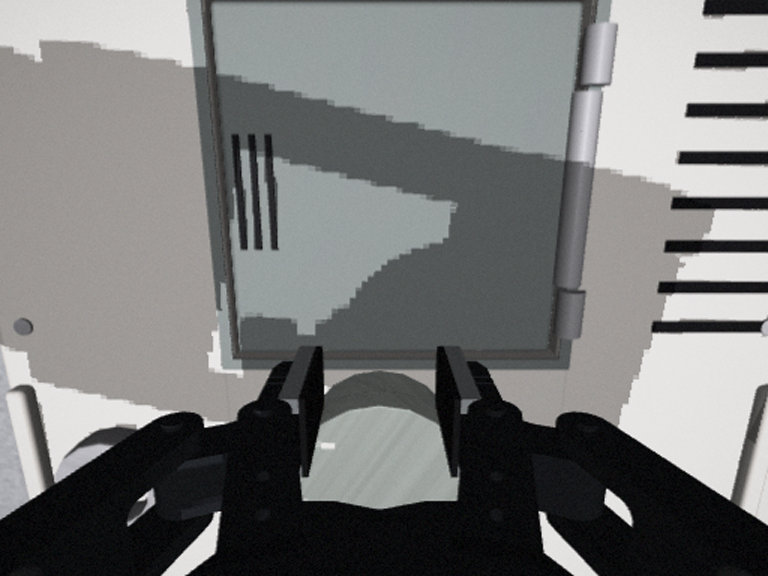

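The tin is pushed squarely between the fingers and its edge is just past the hatch (y≈372 against the hatch edge at 358). The middle rib is at (255,190). I'll push 26 mm more, then back off and lift.

```bash
python3 -m pendant '[[0,0,-5,0,0.15],[0,0,-5,0,0.15],[0,0,-5,0,0.15],[0,0,-5,0,0.15],[0,0,-4,0,0.15],[0,0,-2,0,0.15],[0,0,0,0,0.15],[0,0,0,0,0.15]]'
python3 -m pendant '[[0,0,8,0,0.15],[0,-4,15,0,0.15],[0,-15,20,0,0.15],[0,-25,30,0,0.15],[0,-25,30,0,1],[0,0,15,0,1],[0,0,0,0,1],[0,0,0,0,1]]'
python3 -c "
from w import *; snap('w4'); s=r.sense(); print(s['eef_pos'],s['force'],s['grip_width'])"
```

```text
time_s: 5.02
eef_pos: [0.6235, -0.0623, 0.1419]
ee_rot: [0.707, 0.011, -0.011, -0.707]
force: [0.7, 0.3, -0.3]
grip_width: 0.425
time_s: 5.68
eef_pos: [0.6195, 0.058, 0.211]
ee_rot: [0.707, 0.012, -0.012, -0.707]
force: [-0.4, 0.5, -1.2]
grip_width: 0.003
[0.61914061 0.05692549 0.21020993] [ 0.29871456 -0.59861201 -0.23500912] -0.0001228232168014537
```

View pics/w4.png

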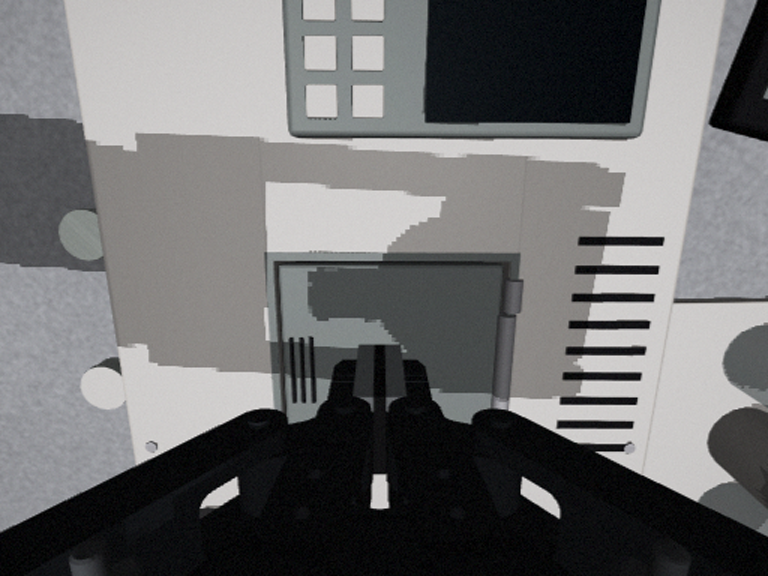

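The closed fingers are above the hatch and the ribs are at (302,370). Next I'll work out the press point and check the tin in the side view numerically.

Run:
```python
from h import *; from w import cam, r
a=np.load("a.npy")
for im,n,p in[("w3","rib mid",(255,191)),("w3","hatch near-right",(233,353)),("w3","hatch FR",(555,350)),("w4","rib mid",(302,370)),("w4","hatch NL",(278,264)),("w4","hatch FL",(503,264))]:
    w=ray(cam(im),np.array(p)/1.5-.17,.13); print(im,n,w.round(4),(W2A(a,w)*1e3).round(1))
w=ray(cam("w3"),np.array((379,407))/1.5-.17,.158); print("tin edge near w3",(W2A(a,w)*1e3).round(1))
s=r.sense(); print("tcp",s["eef_pos"],W2A(a,s["eef_pos"])*1e3, Ro.from_quat(s["ee_rot"]).as_matrix()[:,0])
```

```text
w3 rib mid [0.5809 0.0195 0.13  ] [-46.2  16.3]
w3 hatch near-right [ 0.571  -0.0367  0.13  ] [-57.8 -39.6]
w3 hatch FR [ 0.6836 -0.032   0.13  ] [ 55.  -38.4]
w4 rib mid [0.5806 0.0184 0.13  ] [-46.5  15.2]
w4 hatch NL [0.5696 0.0737 0.13  ] [-55.8  70.8]
w4 hatch FL [0.6776 0.0773 0.13  ] [52.3 71.2]
tin edge near w3 [ -6.5 -44.7]
tcp [0.61914061 0.05692549 0.21020993] [-6.79255932 52.52632047] [ 0.99947133  0.03245398 -0.00194747]
```

The rib middle agrees between both views, within 1.5 mm of the model. I'll move above the press point, biased 3 mm inward so the fingertip stays clear of the fixed deck.

```bash
python3 -m pendant '[[-12,0,-12,0,1],[-12,0,-12,0,1],[-12,10,-13,0,1],[0,15,0,0,1],[0,15,0,0,1],[0,15,0,0,1],[0,5,0,0,1],[0,0,0,0,1]]'
python3 -m pendant '[[0,0,0,0,1],[0,2,0,0,1],[0,2,0,0,1],[0,2,0,0,1],[0,2,0,0,1],[0,2,0,0,1],[0,1,0,0,1],[0,0,0,0,1]]'
python3 -c "
from w import *; snap('w5'); s=r.sense(); print(s['eef_pos'],s['force'])
v=vision.snapshot('side')['img'][:,:,::-1]; cv2.imwrite('pics/s5.png',cv2.resize(v[110:270,180:370],None,fx=4,fy=3.7,interpolation=cv2.INTER_CUBIC))"
```

```text
time_s: 6.4
eef_pos: [0.5829, 0.0174, 0.1481]
ee_rot: [-0.707, -0.008, 0.013, 0.707]
force: [0.3, 0.0, 0.4]
grip_width: 0.001
time_s: 7.07
eef_pos: [0.5849, 0.0183, 0.1399]
ee_rot: [-0.707, -0.011, 0.011, 0.707]
force: [0.1, -0.3, 0.1]
grip_width: 0.005
[0.58505096 0.01828637 0.14012211] [-0.07647433 -0.47189839  0.67821193]
```

View pics/s5.png

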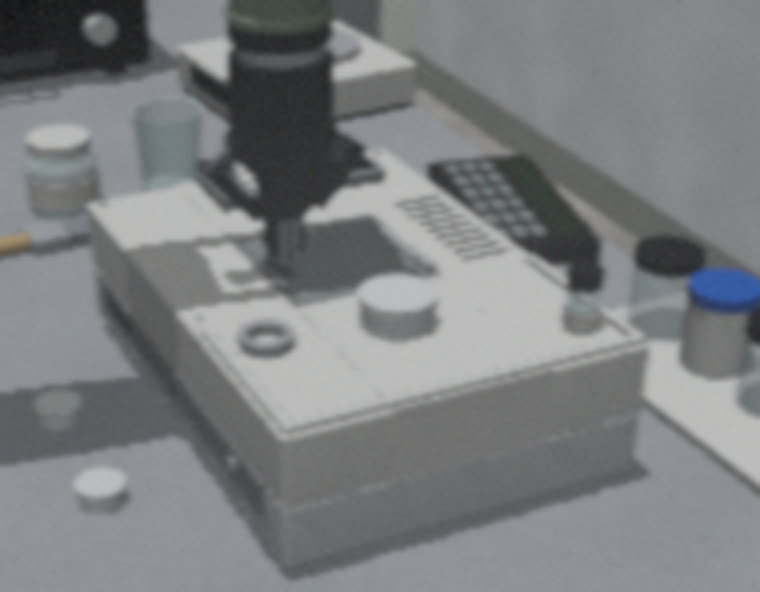

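The tin stands on the rest deck clear of the hatch, and the ring and vial are in place. The fingertips are just above the ribs. I'll descend in fine steps and read the force.

```bash
python3 -m pendant '[[0,2,0,0,1],[0,2,0,0,1],[0,2,0,0,1],[0,1,0,0,1],[0,1,0,0,1],[0,0,0,0,1],[0,0,0,0,1],[0,0,0,0,1]]'
python3 -m pendant '[[0,0.5,0,0,1],[0,0.5,0,0,1],[0,0.5,0,0,1],[0,0.5,0,0,1],[0,0,0,0,1],[0,0,0,0,1],[0,0,0,0,1],[0,0,0,0,1]]'
```

```text
time_s: 7.83
eef_pos: [0.5853, 0.0182, 0.1323]
ee_rot: [0.707, 0.011, -0.011, -0.707]
force: [0.8, -0.6, -0.0]
grip_width: 0.005
time_s: 8.5
eef_pos: [0.5853, 0.0182, 0.1305]
ee_rot: [0.707, 0.011, -0.011, -0.707]
force: [-1.1, 0.5, 2.0]
grip_width: -0.002
```

```bash
python3 -m pendant '[[0,0.5,0,0,1],[0,0.5,0,0,1],[0,0.5,0,0,1],[0,0.5,0,0,1],[0,0,0,0,1],[0,0,0,0,1],[0,0,0,0,1],[0,0,0,0,1]]'
python3 -m pendant '[[0,0.5,0,0,1],[0,0.5,0,0,1],[0,0.5,0,0,1],[0,0,0,0,1],[0,0,0,0,1],[0,0,0,0,1],[0,0,0,0,1],[0,0,0,0,1]]'
```

```text
time_s: 9.17
eef_pos: [0.5853, 0.0182, 0.1284]
ee_rot: [0.707, 0.011, -0.011, -0.707]
force: [-1.6, 0.9, 3.0]
grip_width: 0.002
time_s: 9.83
eef_pos: [0.5854, 0.0182, 0.1269]
ee_rot: [0.707, 0.011, -0.011, -0.707]
force: [-1.2, 0.2, 2.5]
grip_width: -0.003
```

Contact was at about z 0.131 and the force is building. I'll continue to the stop.

```bash
python3 -m pendant '[[0,0.5,0,0,1],[0,0.5,0,0,1],[0,0,0,0,1],[0,0,0,0,1],[0,0,0,0,1],[0,0,0,0,1],[0,0,0,0,1],[0,0,0,0,1]]'
python3 -m pendant '[[0,0.5,0,0,1],[0,0.5,0,0,1],[0,0,0,0,1],[0,0,0,0,1],[0,0,0,0,1],[0,0,0,0,1],[0,0,0,0,1],[0,0,0,0,1]]'
```

```text
time_s: 10.5
eef_pos: [0.5854, 0.0182, 0.1259]
ee_rot: [0.707, 0.011, -0.011, -0.707]
force: [0.1, 0.3, 3.2]
grip_width: 0.004
time_s: 11.17
eef_pos: [0.5854, 0.0182, 0.1257]
ee_rot: [0.707, 0.011, -0.011, -0.707]
force: [-1.5, -0.3, 6.8]
grip_width: -0.003
```

The tool has stopped at z 0.1257 with 6.8 N, which matches the hatch's stop. I'll retreat quickly up and back toward the robot.

```bash
python3 -m pendant '[[0,-20,0,0,1],[-15,-35,0,0,1],[-25,-30,0,0,1],[-25,-30,0,0,1],[-25,-30,0,0,1],[-25,-20,0,0,1],[-15,0,0,0,1],[0,0,0,0,1]]'
python3 -m pendant '[[0,0,0,0,1],[0,0,0,0,1],[0,0,0,0,1],[0,0,0,0,1],[0,0,0,0,1],[0,0,0,0,1],[0,0,0,0,1],[0,0,0,0,1]]'
python3 -m pendant '[[0,0,0,0,1],[0,0,0,0,1],[0,0,0,0,1],[0,0,0,0,1],[0,0,0,0,1],[0,0,0,0,1],[0,0,0,0,1],[0,0,0,0,1]]'
python3 -c "
from w import *
f=lambda n:cv2.cvtColor(vision.snapshot(n)['img'],cv2.COLOR_RGB2BGR)
cv2.imwrite('pics/e.png',np.hstack([cv2.resize(f('side')[90:290,150:380],(400,348)),cv2.resize(f('scene')[110:270,170:400],(400,348))]))"
```

```text
time_s: 11.83
eef_pos: [0.4533, 0.0143, 0.2908]
ee_rot: [0.707, 0.011, -0.011, -0.707]
force: [0.6, 0.4, -0.1]
grip_width: -0.002
time_s: 12.5
eef_pos: [0.4554, 0.0142, 0.2896]
ee_rot: [-0.707, -0.011, 0.011, 0.707]
force: [-0.7, 0.1, 0.3]
grip_width: 0.003
time_s: 13.17
eef_pos: [0.4553, 0.0142, 0.2898]
ee_rot: [0.707, 0.011, -0.011, -0.707]
force: [0.5, -0.3, -0.5]
grip_width: -0.002
```

View pics/e.png

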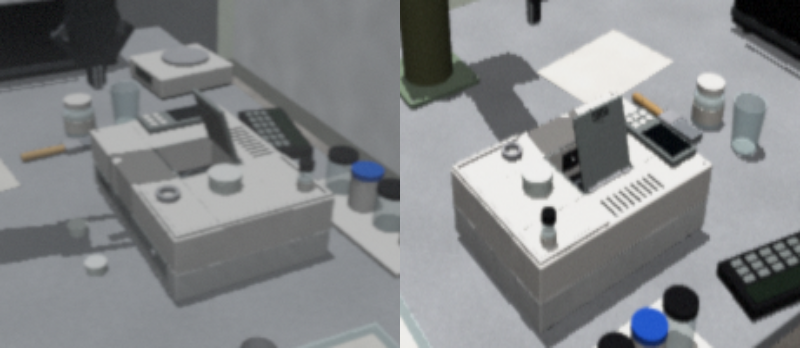

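The hatch stands wide open. The tin is on the rest deck clear of it, the vial, ring, jar and beaker are in place, and the arm is clear. I'm handing in the job.

```bash
python3 -c "
from rig import finish_job; print(finish_job())"
```

```text
the job is handed in; nothing more can be done
None
```

The tin is off the hatch and the hatch is open. I handed the job in at about 13 s of the allowed 45 s.

- **Tin:** I pushed it sideways with both fingers, without gripping it. By my estimate its centre is at about y = -98 mm on the rest deck, so its edge is roughly 30 mm past the hatch. The final pictures show it standing there, between the vial and the ring.
- **Hatch:** I pressed the ribbed near edge down once, until the tool stopped moving at 6.8 N. I took this to be the hatch's stop. Then I backed off up and towards the robot.
- **Final pictures:** About 2 s after the press, the hatch stands fully up and the arm touches nothing. The vial, ring, jar and beaker look undisturbed. The flow cup, palette knife and brush are only partly in these crops, or not at all; the arm never went near the cup or the knife.
- **Disagreement:** The first corner fit from the two fixed cameras was about 1.5 px off (around 4 mm). The wrist views put the hatch and ribs within about 3 mm of that fit.
- **Not checked:** I did not measure the hatch angle or the tin's final position; both come from the pictures and the push distance.

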